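# Rock the battery pack into the heater's igniter

### The arm

A 7-joint arm with a two-finger parallel gripper is mounted at the origin on the work surface. World frame = base frame: x ahead of the robot, y to its left, z up, the work surface at z = 0. Lengths are in m, angles in rad, forces in N, time in s.
With the tool pointing down it reaches from about 0.425 to 0.925 m from the base axis. Payload 6.8 kg.
Tool frame: the origin (TCP) lies at the very end of the fingers, on their centre line; the grasp point (between the pads) lies 19 mm behind it; z points along the fingers, y is the line along which they close (so a half turn about z gives the same grasp; the last joint's range is limited). The gripper opens to 85 mm and grips with 20 to 120 N. Pads are 22 mm wide; open, the fingers measure 114 mm over their backs; the gripper's body (76 mm by 85 mm) begins 54 mm behind the grasp point. The pads swing forward as they close: fully open they stand 13 mm farther back than shut.
Start: joints at [-1.275, 0.477, 0.022, 1.555, -0.011, 1.109, -0.083], TCP at [0.265, 0.621, 0.231] pointing down, gripper open.
Joint ranges: [-2.96, 2.96], [-0.34, 2.1], [-1.41, 1.46], [0.24, 2.44], [-1.37, 4.51], [0.17, 1.92], [-2.96, 2.96]. Speed limits (rad/s): [2.39, 2.39, 3.14, 3.14, 3.14, 3.14, 3.14].

### API

Orientations are given as a unit quaternion [w, x, y, z].
In Python, from station import bot gives the robot as it stands. The module is installed in compiled form; this text tells all that it offers.
- The arm moves only by the shell command python3 -m jog 'ROWS' [OPENING] [FORCE]. ROWS is JSON, a list of rows, each a list of 4 numbers: the shift along the tool's x, y, z in cm, then the turn about the tool's z in rad. In form: [[x, y, z, spin], ...]. A call has 1 to 20 rows; each row is the pose to reach, as a shift and turn from the pose commanded when the call began, along the tool's axes at that moment; what a row does not reach only later rows make up. A row lasts 1/12 s, in which the tool goes at most 41.7 mm and 7.16 degrees, less where a joint would pass 70% of its speed; a pose out of reach is approached as far as the arm can. A call with a gripper value outside its range is refused whole. OPENING is the closure, from -1 (fully open) to 1 (shut), set as the call begins (- or left out, the last holds). The fingers move at their own pace and stop on an object; FORCE is the grip in N (left out, the last holds). Time passes only in rows, so rows that repeat a pose let the fingers close. It gives the time, the measured TCP pose, the force, the opening and the grip force at its end, in the units of the state.
- bot.get_obs(): the state, without advancing time (a new reading comes with each control period).
- bot.read_camera(name): name is "scene" or "top" or "wrist"; returns a dict with "pixels" (400x640x3 uint8, red, green, blue), "depth" (400x640 float32, m along the optical axis (not along the pixel's ray), 0 where there is no reading), "fovy" (degrees; the focal length in pixels is half the picture's height over the tangent of half this angle, whatever the lens; pixels are square), "cx", "cy" (the principal point, pixels), "pose" (4x4, takes a point from camera to world coordinates). Camera axes: x right, y down, z forward; pixel columns grow to the right and rows downward; lengths in m; the calibration is good to about 2 mm. A picture is of the moment at which its call begins.
- bot.hand_in(): hands the job in; it is judged then, once.
The state is a dict: "t": time; "q": joint angles; "joint_vel": joint speeds; "joint_torque": joint torques, N m; "eef_pos": TCP position; "tool_rot": TCP orientation; "contact_force": force on the tool from outside, world axes, zero at the start; "torque": the same for the moment, N m; "gripper_width": opening from 0.0 (shut) to 1.0 (fully open); "grasp_force": force on a finger pad.
Only numpy, scipy, OpenCV 4.12 (cv2) and the standard library are available. Lean on these libraries where they do the work, as an engineer would, in place of code of your own. Each camera call takes 0.05 s, during which the arm holds its last target. There are 200 camera calls.

### The job

Put the black battery pack into the grey battery cradle of the heater's igniter unit: tip it in with its brass contact end first, push that end against the sprung contact no further than needed, and rock the other end down until the pack lies flat and fully home on the cradle's floor, then let go of it. The fit is tight, so feel your way and do not force it, and leave the other things on the table where they are.

Things in the scene. Friction and masses are not known exactly. Their poses are not given: they have to be found in the camera images.
- pack: loose black battery pack, a rectangular block 70 (x) x 34 (y) x 40 (z, height) mm, about 0.16 kg, standing upright on the table on its 70 x 34 face; two brass contact strips on its -x end face, folded over onto the top. Origin: centre of the underside, z up
- pack_nose (a point): middle of the pack's lower edge at its brass contact end (35 mm from the pack's origin along its -x)
- igniter: the igniter unit, fixed to the table: grey base 180 (x) x 90 (y) x 20 (z) mm carrying a grey battery cradle open on top (pocket along x), and a black block (28 x 50 mm, top at 30 mm) beyond its +x end, centred at x = +70 mm. Origin: centre of the base's underside at table height, z up. Pocket floor 24 mm and tops of walls and sprung contact 38 mm above the origin
- pocket (a point): nominal centre of the pocket floor, 24 mm above the igniter's origin, axes as the igniter's. Pocket 14 mm deep, 36.4 mm wide (y) between 6 mm side walls. The cradle, walls and sprung plate together, is set in a lengthwise slot up to 12 mm either way along x from nominal, different each time; no listed pose shows it, and it does not shift under the allowed forces
- plain_end (a point): nominal inner face of the plain 6 mm end wall at its top, x = +35 mm, 38 mm up; the true wall is off by the cradle's hidden shift along x (up to 12 mm)
- contact_end (a point): nominal free face of the sprung brass plate at its top, x = -31 mm, 38 mm up (66 mm from the plain end, 4 mm less than the pack); off by the same hidden shift. Plate 34 mm wide, 5 thick, as high as the walls; slides back towards -x against 3.5 N preload plus 0.9 N per mm (damped). The pack's contact end belongs here
- contact (a joint): how far the sprung brass plate is pushed back from its free place, in m: 0 free, about 0.004 with the pack home, 0.013 hard stop. Tipping the pack in takes some 0.006 to 0.009; the plate is bent and spoilt beyond 0.0115
- old_cell: bystander: small grey 45 x 26 x 17 mm battery lying on the table; origin at the centre of its underside
- matchbox: bystander: cardboard matchbox 53 x 36 x 15 mm; origin at the centre of its underside
- driver: bystander: screwdriver 160 mm long lying along its x axis
- cover: bystander: thin grey cover plate 75 x 45 x 7 mm; origin at the centre of its underside
- mug: bystander: white mug 80 mm wide, 85 mm high; origin at the centre of its underside
- tea_tin: bystander: steel tin 72 mm wide, 90 mm high; origin at the centre of its underside
Not all that is in view belongs to the job. Of the things like the igniter, leave any that is green; of the rest the smaller one is meant.

How it is judged:
On the way:
1. the pack's contact end is down in the pocket while its other end is still tipped up (z of pack_nose in the frame of igniter below 0.032 m and x of pack_nose in the frame of igniter between -0.062 and 0.005 m and y of pack_nose in the frame of igniter between -0.006 and 0.006 m and angle between pack's own z axis and vertical above 0.08 rad), for 0.1 s.
At the end, for the whole second after the job is handed in: the pack lies in the cradle, contact end at the sprung plate, its underside within 2 mm of the pocket floor and level within 0.03 rad, at rest and released (z of each of pack, pack_nose in the frame of igniter below 0.026 m and angle between pack's own z axis and vertical below 0.03 rad and x of pack_nose in the frame of igniter below -0.016 m and x of pack in the frame of igniter between -0.026 and 0.018 m and y of pack in the frame of igniter between -0.004 and 0.004 m and linear speed of pack below 0.01 m/s and contact force between pack and the fingers below 0.1 N); the robot touches nothing.
It fails at once if the pack is forced: more than 45 N in all between the pack and the igniter unit (contact force between pack and igniter above 45 N).
It fails at once if the sprung contact is bent: pushed back more than 11.5 mm (value of joint contact above 0.0115 m).
It fails at once if the igniter unit is hit by the robot with more than 25 N (contact force between the arm and igniter above 25 N).
It fails at once if a bystander is shoved more than 20 mm (distance of any of old_cell, matchbox, driver, cover, mug, tea_tin from where it was at the start of the episode above 0.02 m).
It also fails if it takes over 66 s, if anything falls off the work surface, if the arm or the gripper's body presses on something with over 40 N, if the wrist force passes 120 N, or if a joint passes its speed limit or range.

## Working session

There is one attempt and no reset: what is moved stays moved. The work goes in short steps, Python scripts to look and compute and a shell command to move; the robot and the scene stay as the last step left them, time stands still between calls to the robot, and variables do not carry over. Pictures are saved under pics/ and viewed, at most 10 in all, crops included, and the job is handed in when it is done.

```bash
mkdir -p pics; cat > h.py <<'E'
import numpy as np, cv2, os
from station import bot
def cam(n,f):
    c=bot.read_camera(n); np.savez(''+f+'.npz',**c)
    cv2.imwrite('pics/'+f+'.png',c['pixels'][:,:,::-1]); return c
def load(f): return dict(np.load(''+f+'.npz'))
def pts(c):
    """world point for each pixel from depth"""
    f=200/np.tan(np.radians(float(c['fovy']))/2); v,u=np.mgrid[:400,:640]; d=c['depth']
    P=np.stack([(u-c['cx'])/f*d,(v-c['cy'])/f*d,d,np.ones_like(d)],-1)
    return (P@c['pose'].T)[...,:3]
def plane(c,u,v,z):
    f=200/np.tan(np.radians(float(c['fovy']))/2); T=c['pose']
    r=T[:3,:3]@np.array([(u-c['cx'])/f,(v-c['cy'])/f,1]); o=T[:3,3]
    return o+r*(z-o[2])/r[2]
E
python3 - <<'E'
from h import *
a=cam('top','top0'); b=cam('scene','scene0')
cv2.imwrite('pics/both0.png',np.vstack([a['pixels'],b['pixels']])[:,:,::-1][:, :].copy() if 0 else cv2.resize(np.vstack([a['pixels'],b['pixels']])[:,:,::-1],(480,600)))
o=bot.get_obs(); print(o); print(a['pose'].round(3),a['fovy'])
E
```

```text
{'t': 0.1, 'q': array([-1.27510547,  0.47772228,  0.02237144,  1.55633411, -0.01148735,
        1.10929199, -0.08308852]), 'joint_vel': array([ 7.43074996e-04, -5.28965826e-04,  1.54404794e-03, -3.35842596e-03,
        4.82685900e-04, -2.70246384e-05, -5.54106256e-04]), 'joint_torque': array([ 4.73318170e-03, -5.97754633e+01,  1.61385108e+00, -2.81954777e+01,
        1.27912933e-02,  5.04098964e-03,  4.78247415e-06]), 'eef_pos': array([0.26503641, 0.62022294, 0.23042805]), 'tool_rot': array([-9.26697515e-05,  2.00520790e-01,  9.79689109e-01, -8.08283094e-04]), 'contact_force': array([0.33186908, 0.57343905, 0.18294591]), 'torque': array([-0.04696841,  0.0079523 , -0.00906972]), 'grasp_force': 0.0, 'gripper_width': 0.9977660828734829}
[[ 0.014 -0.972  0.233  0.312]
 [-1.    -0.014  0.003  0.013]
 [ 0.    -0.233 -0.973  1.1  ]
 [ 0.     0.     0.     1.   ]] 53.41040089044121
```

View pics/top0.png

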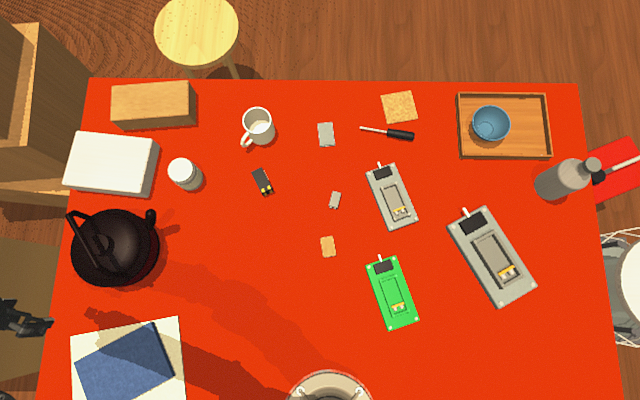

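View pics/scene0.png

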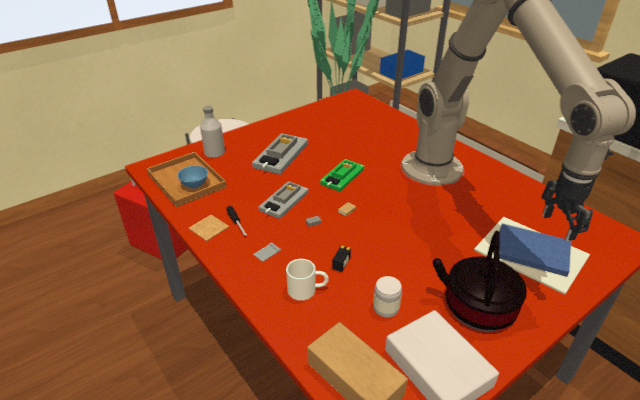

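The top view shows three igniter-like units: a small grey one at (391,197), a green one at (391,292) and a large grey one at (490,257). I mean the small grey one, because green is excluded and it is the smaller of the two grey units. The pack is at (262,182) with its brass end at (267,190).

```bash
python3 - <<'E'
from h import *
c=load('top0'); P=pts(c)
im=c['pixels'][:,:,::-1]
cv2.imwrite('pics/crop0.png',cv2.resize(im[140:330,230:550],None,fx=2.5,fy=2.5,interpolation=cv2.INTER_CUBIC))
hsv=cv2.cvtColor(c['pixels'],cv2.COLOR_RGB2HSV).astype(int)
def rect(box,lo,hi,name,zh):
    x0,y0,x1,y1=box; m=np.zeros((400,640),bool); m[y0:y1,x0:x1]=True
    m&=(P[...,2]>lo)&(P[...,2]<hi)&~((hsv[...,1]>150)&((hsv[...,0]<12)|(hsv[...,0]>170)))
    q=P[m]; r=cv2.minAreaRect(q[:,:2].astype(np.float32)*1000); print(name,m.sum(),np.round(r,2) if 0 else r, 'zmed',np.median(q[:,2]).round(4),q[:,2].max().round(3))
rect((240,160,285,205),.03,.05,'pack',0)
rect((355,155,425,240),.012,.06,'small',0)
rect((440,195,545,315),.012,.08,'large',0)
for n,uv in dict(packbrass=(267,190),packtail=(257,172),block=(380,173),brass=(400,211)).items(): print(n,P[uv[1],uv[0]].round(3))
E
```

```text
pack 292 ((615.4303588867188, 193.95025634765625), (68.4103775024414, 33.34440612792969), 28.332788467407227) zmed 0.0401 0.046
small 2007 ((587.569091796875, -166.13807678222656), (194.7984161376953, 89.62352752685547), 20.736406326293945) zmed 0.0221 0.044
large 4539 ((466.5372314453125, -499.05419921875), (271.04632568359375, 291.2786865234375), 29.126649856567383) zmed 0.0304 0.06
packbrass [0.586 0.177 0.04 ]
packtail [0.637 0.208 0.04 ]
block [ 0.643 -0.137  0.027]
brass [ 0.535 -0.19   0.023]
```

View pics/crop0.png

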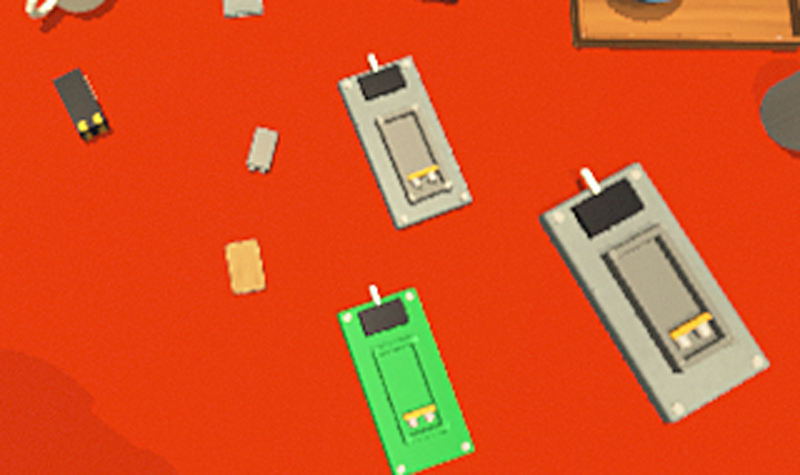

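Crop confirms it: the small grey igniter is at crop (405,142), with its brass plate at (425,175) and black block at (382,82). The pack is at (80,105), brass end towards the robot.

```bash
cat >> h.py <<'E'
from scipy.spatial.transform import Rotation as R
def rot(o): return R.from_quat(np.roll(o['tool_rot'],-1))
def go(p,xyaw=None):
    """cm/rad tool row for going to world p; xyaw = world angle of the tool's y axis minus 90deg (mod 180)"""
    o=bot.get_obs(); r=rot(o); d=r.inv().apply(np.array(p)-o['eef_pos'])*100
    y=r.apply([0,1,0]); a=np.degrees(np.arctan2(y[1],y[0]))-90; s=0
    if xyaw is not None: s=-np.radians((xyaw-a+90)%180-90)
    print('row',d.round(2),round(s,3),'at',o['eef_pos'].round(4),'yaw',round(a,2),'F',o['contact_force'].round(2),'w',round(o['gripper_width'],3),'g',round(o['grasp_force'],1),'t',o['t'])
E
python3 -c "
from h import *
go([.265,.62,.33]); go([.45,.25,.33],28.3); go([.600,.194,.22],28.3)"
```

```text
row [-0.01 -0.04 -9.96] 0 at [0.265  0.6202 0.2304] yaw -23.13 F [0.33 0.57 0.18] w 0.998 g 0.0 t 0.1
row [-31.56 -26.79  -9.91] -0.898 at [0.265  0.6202 0.2304] yaw -23.13 F [0.33 0.57 0.18] w 0.998 g 0.0 t 0.1
row [-47.55 -26.03   1.09] -0.898 at [0.265  0.6202 0.2304] yaw -23.13 F [0.33 0.57 0.18] w 0.998 g 0.0 t 0.1
```

```bash
python3 -m jog '[[0,0,-3,0],[0,-2,-7,0],[-2,-5,-9.9,0],[-4,-9,-9.9,-0.1],[-6,-13,-9.9,-0.2],[-8.5,-16.5,-9.9,-0.3],[-11.5,-19.5,-9.9,-0.4],[-15,-22,-9.9,-0.5],[-19,-24,-9.9,-0.6],[-23,-25,-9.9,-0.7],[-27,-26,-9.9,-0.8],[-31,-26.5,-9.9,-0.898],[-35,-26.5,-8,-0.898],[-39,-26.3,-5,-0.898],[-43,-26.1,-2,-0.898],[-47,-26,0,-0.898],[-47.5,-26,1,-0.898],[-47.5,-26,1,-0.898],[-47.5,-26,1,-0.898],[-47.5,-26,1,-0.898]]' && python3 - <<'E'
from h import *
c=cam('wrist','w1'); o=bot.get_obs(); go([.615,.194,.2],28.3)
print((c['pose']).round(3),c['fovy'],c['cx'],c['cy'])
E
```

```text
t: 1.77
eef_pos: [0.5992, 0.1951, 0.2208]
tool_rot: [-0.001, -0.244, 0.97, 0.0]
contact_force: [-0.4, -0.1, 1.0]
gripper_width: 1.002
grasp_force: 0.0
row [-1.3  -0.94  2.18] 0.001 at [0.5991 0.196  0.2218] yaw 28.38 F [0.04 0.61 0.08] w 1.003 g 0.0 t 1.8167
[[-0.475  0.838  0.269  0.531]
 [ 0.88   0.452  0.145  0.157]
 [ 0.     0.305 -0.952  0.363]
 [ 0.     0.     0.     1.   ]] 59.550151456623965 322.13965186244235 200.4891008578398
```

View pics/w1.png

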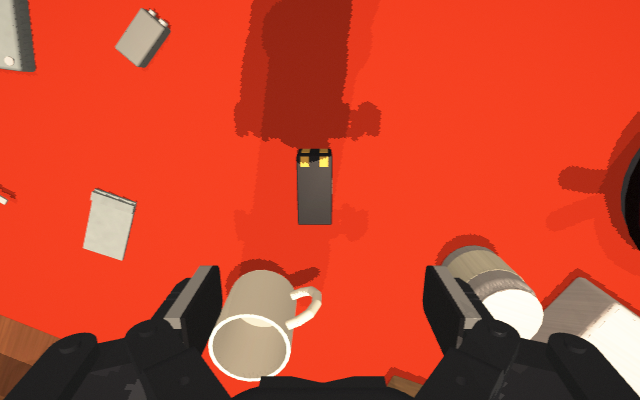

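Wrist view: the pack is upright in the middle at (314,188), brass end at the top (314,157). The mug (265,320) and jar (490,290) are near the fingers but clear of the pack.

```bash
cat >> h.py <<'E'
def rectm(c,box,lo,hi):
    P=pts(c); x0,y0,x1,y1=box; m=np.zeros((400,640),bool); m[y0:y1,x0:x1]=True
    m&=(P[...,2]>lo)&(P[...,2]<hi); q=P[m]
    r=cv2.minAreaRect(q[:,:2].astype(np.float32)*1000); print(m.sum(),r,np.median(q[:,2]).round(4)); return r,q
E
python3 - <<'E'
from h import *
c=load('w1'); r,q=rectm(c,(280,130,350,240),.034,.05)
go([r[0][0]/1000,r[0][1]/1000,.015],r[2] if r[1][0]>r[1][1] else r[2]-90)
E
```

```text
2471 ((617.5100708007812, 195.4140625), (69.97945404052734, 33.98651885986328), 28.271944046020508) 0.0393
row [-1.59 -0.95 20.68] 0.002 at [0.5991 0.196  0.2218] yaw 28.38 F [0.04 0.61 0.08] w 1.003 g 0.0 t 1.8167
```

```bash
python3 -m jog '[[-0.8,-0.5,3,0.002],[-1.6,-0.95,6,0.002],[-1.6,-0.95,9,0.002],[-1.6,-0.95,12,0.002],[-1.6,-0.95,14,0.002],[-1.6,-0.95,15,0.002],[-1.6,-0.95,15,0.002],[-1.6,-0.95,15,0.002]]' - && python3 - <<'E'
from h import *
c=cam('wrist','w2'); r,q=rectm(c,(200,60,450,330),.034,.05)
go([r[0][0]/1000,r[0][1]/1000,.015],r[2] if r[1][0]>r[1][1] else r[2]-90)
E
```

```text
t: 2.48
eef_pos: [0.6186, 0.1954, 0.0728]
tool_rot: [0.001, -0.244, 0.97, 0.0]
contact_force: [-0.2, -0.1, 0.1]
gripper_width: 1.0
grasp_force: 0.0
7410 ((617.875244140625, 195.37185668945312), (70.6477279663086, 34.05226135253906), 28.45423126220703) 0.0393
row [0.15 0.07 5.85] -0.004 at [0.6193 0.1953 0.0735] yaw 28.25 F [-0.01 -0.51  1.08] w 1.002 g 0.0 t 2.5333
```

```bash
python3 -m jog '[[0.1,0.05,2,0],[0.1,0.05,4,0],[0.1,0.05,5.3,0],[0.1,0.05,5.8,0],[0.1,0.05,5.8,0]]' && python3 -m jog '[[0,0,0,0],[0,0,0,0],[0,0,0,0],[0,0,0,0],[0,0,0,0],[0,0,0,0],[0,0,0,0],[0,0,0,0]]' 1 35 && python3 - <<'E'
from h import *
go([.617,.195,.2])
E
```

```text
t: 2.95
eef_pos: [0.6171, 0.1942, 0.0131]
tool_rot: [-0.0, -0.244, 0.97, 0.0]
contact_force: [-0.3, -0.0, 0.7]
gripper_width: 1.002
grasp_force: 0.0
t: 3.62
eef_pos: [0.6179, 0.1944, 0.0142]
tool_rot: [0.001, -0.244, 0.97, 0.0]
contact_force: [-0.8, -0.7, 5.6]
gripper_width: 0.389
grasp_force: 36.9
row [  0.03   0.09 -18.58] 0 at [0.6179 0.1944 0.0142] yaw 28.2 F [-0.82 -0.67  5.61] w 0.389 g 36.9 t 3.6167
```

```bash
python3 -c "
from h import *
go([.615,-.155,.22],20.7)" ; python3 -m jog '[[0,0,-2,0],[0,0,-5,0],[0,0,-9,0],[0,0,-13,0],[0,0,-17,0],[0,0,-20,0],[0,0,-20.5,0],[0,0,-20.5,0]]' && python3 -c "
from h import *
go([.615,-.155,.22],20.7)"
```

```text
row [ 16.74 -30.66 -20.6 ] 0.131 at [0.6179 0.1944 0.0142] yaw 28.2 F [-0.82 -0.67  5.61] w 0.389 g 36.9 t 3.6167
t: 4.28
eef_pos: [0.6185, 0.1945, 0.2208]
tool_rot: [0.002, -0.244, 0.97, 0.0]
contact_force: [0.6, 0.1, -2.2]
gripper_width: 0.396
grasp_force: 36.2
row [ 1.682e+01 -3.064e+01  1.000e-02] 0.131 at [0.6185 0.1945 0.2208] yaw 28.19 F [ 0.62  0.15 -2.17] w 0.396 g 36.2 t 4.2833
```

```bash
python3 -m jog '[[1,-2,0,0],[2.5,-5,0,0.05],[4.3,-8,0,0.1],[6.2,-11.5,0,0.13],[8.1,-15,0,0.13],[10,-18.5,0,0.13],[12,-22,0,0.13],[14,-25.5,0,0.13],[16,-29,0,0.13],[16.8,-30.4,0,0.13],[16.8,-30.6,0,0.13],[16.8,-30.6,0,0.13],[16.8,-30.6,0,0.13]]' && python3 - <<'E'
from h import *
c=cam('wrist','w3'); go([.615,-.155,.22],20.7)
E
```

```text
t: 5.37
eef_pos: [0.6133, -0.1532, 0.2164]
tool_rot: [-0.001, -0.181, 0.984, 0.001]
contact_force: [-0.6, -0.2, -1.4]
gripper_width: 0.39
grasp_force: 36.1
row [-0.05 -0.28 -0.32] 0.003 at [ 0.6136 -0.1526  0.2168] yaw 20.89 F [ 0.08  0.51 -0.87] w 0.387 g 36.1 t 5.4167
```

View pics/w3.png

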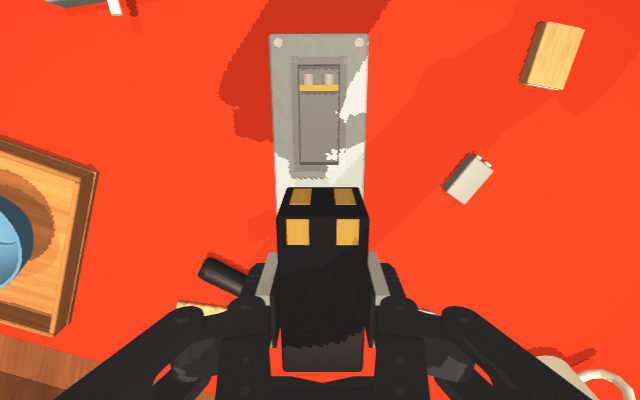

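Wrist view: the cradle pocket spans rows 88 (brass plate, columns 300–339) to about 163 (plain end). The held pack's brass end faces the plate side, with its lower nose edge at row ~187.

```bash
python3 - <<'E'
from h import *
c=load('w3'); P=pts(c); hsv=cv2.cvtColor(c['pixels'],cv2.COLOR_RGB2HSV)
def rep(n,m):
    q=P[m]; r=cv2.minAreaRect(q[:,:2].astype(np.float32)*1000); print(n,m.sum(),np.round(r[0],1),np.round(r[1],1),round(r[2],2),np.median(q[:,2]).round(4))
b=np.zeros((400,640),bool); b[25:182,255:380]=True
z=P[...,2]
rep('base',b&(z>.012)&(z<.045)); rep('walls',b&(z>.032)&(z<.045))
rep('brass',b&(hsv[...,1]>120)&(hsv[...,0]>15)&(hsv[...,0]<35)&(z>.03))
yaw=np.radians(20.7); e=np.array([np.cos(yaw),np.sin(yaw)]); n=np.array([-e[1],e[0]])
# profiles: along pocket centre line and across
t=bot.get_obs()['eef_pos'][:2]
U=(P[...,:2]-t)@e*1000; V=(P[...,:2]-t)@n*1000
for row in range(60,182,3): print(row,[(round(float(U[row,x]),1),round(float(z[row,x]*1000),1)) for x in (308,320,332)])
for row in (110,125,140): 
    k=[x for x in range(270,372) if abs(z[row,x]-z[row,x+1])>.004]; print(row,[(x,round(float(V[row,x]),1),round(float(z[row,x]*1e3)),round(float(V[row,x+1]),1),round(float(z[row,x+1]*1e3))) for x in k])
# pack in hand
m=np.zeros((400,640),bool); m[180:300,270:380]=True; m&=(z>.15)
for row in range(186,232,4):
    xs=np.where(m[row])[0]; print(row,xs.min(),xs.max(),[(round(float(U[row,x]),1),round(float(V[row,x]),1),round(float(z[row,x]*1e3),1)) for x in (xs.min()+1,320,xs.max()-1)])
E
```

```text
base 14103 [ 561.5 -176.7] [136.3  90.3] 20.99 0.0203
walls 2687 [ 564.3 -175.5] [100.7  48.5] 21.05 0.0372
brass 233 [ 541.2 -184.3] [ 4.2 33.4] 20.88 0.0373
60 [(-101.2, 38.2), (-101.2, 37.7), (-101.3, 37.6)]
63 [(-98.8, 37.9), (-98.8, 38.5), (-98.9, 37.2)]
66 [(-97.2, 23.7), (-97.2, 23.6), (-97.4, 22.2)]
69 [(-94.7, 22.6), (-78.0, 358.5), (-94.8, 22.9)]
72 [(-92.1, 24.3), (-92.2, 22.8), (-92.3, 22.0)]
75 [(-89.2, 35.0), (-89.7, 23.3), (-89.3, 34.5)]
78 [(-86.7, 35.6), (-87.1, 23.0), (-86.8, 34.3)]
81 [(-84.3, 34.7), (-84.5, 23.6), (-84.3, 35.1)]
84 [(-81.8, 35.2), (-82.0, 22.7), (-81.9, 34.4)]
87 [(-79.3, 37.0), (-79.3, 38.0), (-79.3, 37.2)]
90 [(-76.8, 37.5), (-76.8, 37.0), (-76.8, 36.6)]
93 [(-74.1, 23.6), (-74.1, 22.8), (-74.2, 24.2)]
96 [(-71.4, 22.3), (-71.5, 22.9), (-71.5, 22.7)]
99 [(-68.8, 21.8), (-68.8, 23.1), (-68.9, 23.1)]
102 [(-66.2, 24.6), (-66.2, 22.6), (-66.2, 23.8)]
105 [(-63.5, 24.2), (-63.5, 22.4), (-63.6, 24.7)]
108 [(-60.8, 24.5), (-60.8, 22.1), (-60.8, 22.7)]
111 [(-58.1, 23.6), (-58.1, 22.3), (-58.1, 23.3)]
114 [(-55.4, 23.8), (-55.4, 23.6), (-55.5, 24.1)]
1
[... 1196 characters left out ...]
, 13.5, 23, 14.1, 30), (339, 14.1, 30, 14.7, 37), (346, 20.1, 36, -2.0, 359), (347, -2.0, 359, 23.1, 20), (366, 40.3, 17, 43.7, -2)]
125 [(272, -51.6, 0, -48.0, 19), (292, -29.9, 19, -27.5, 38), (299, -22.2, 36, -22.0, 24), (338, 13.7, 24, 14.1, 34), (345, 19.4, 38, 21.6, 19), (365, 40.0, 17, 43.2, -1)]
140 [(273, -51.3, -1, -47.8, 18), (292, -30.2, 20, -27.9, 37), (299, -22.4, 37, -22.2, 24), (338, 14.1, 22, 14.2, 37), (345, 19.7, 38, 21.8, 21), (365, 40.6, 16, 43.8, -1)]Traceback (most recent call last):
  File "<stdin>", line 19, in <module>
    return umr_minimum(a, axis, None, out, keepdims, initial, where)
ValueError: zero-size array to reduction operation minimum which has no identity
```

```bash
python3 - <<'E'
from h import *
c=load('w3'); P=pts(c); z=P[...,2]; print([round(float(c['depth'][r,320]),3) for r in range(184,300,8)])
o=bot.get_obs(); t=o['eef_pos'][:2]
yaw=np.radians(21.0); e=np.array([np.cos(yaw),np.sin(yaw)]); n=np.array([-e[1],e[0]])
U=(P[...,:2]-t)@e*1000; V=(P[...,:2]-t)@n*1000
b=np.zeros((400,640),bool); b[25:182,255:380]=True; w=b&(z>.032)&(z<.045)
# side walls: lateral limits per along bin
for u0 in range(-95,-10,10):
    k=w&(abs(U-u0)<5)&(abs(V+4)>12); v=V[k]; l=v[v<-4]; r=v[v>-4]; print(u0,len(v),*(np.percentile(l,[2,98]).round(1)),*(np.percentile(r,[2,98]).round(1)))
# pack lower nose edge: pixel corners by brightness
y=c['pixels'].astype(int)
m=(y.sum(2)<170)
for row in range(186,204,2):
    xs=np.where(m[row,250:400])[0]+250; print(row,xs.min() if len(xs) else None,xs.max() if len(xs) else None)
# expected tool-axis pixel: project pack pts (v=+-17) at tcp
f=200/np.tan(np.radians(float(c['fovy']))/2); Ti=np.linalg.inv(c['pose']); r=rot(o)
for nm,q in dict(lowL=(.035,-.017,.014),lowR=(.035,.017,.014),topL=(.035,-.017,-.026),topR=(.035,.017,-.026)).items():
    p=Ti@np.append(o['eef_pos']+r.apply(np.array(q)),1); print(nm,(c['cx']+f*p[0]/p[2]).round(1),(c['cy']+f*p[1]/p[2]).round(1))
E
```

```text
[0.35, 0.153, 0.143, 0.133, 0.126, 0.126, 0.126, 0.128, 0.128, 0.129, 0.131, 0.133, 0.132, 0.134, 0.134]
-95 223 -27.7 -16.5 8.5 19.7
-85 232 -28.0 -16.8 8.6 19.9
-75 212 -27.4 -16.8 8.6 20.1
-65 154 -27.7 -22.3 14.8 20.3
-55 165 -28.0 -22.0 14.4 20.4
-45 156 -27.4 -22.0 14.4 19.7
-35 154 -27.7 -22.0 14.4 20.0
-25 151 -27.9 -22.3 14.5 20.2
-15 166 -27.3 -17.6 9.1 20.2
186 None None
188 287 357
190 287 358
192 286 358
194 285 359
196 285 360
198 284 361
200 283 361
202 282 363
lowL 288.4 186.4
lowR 362.1 186.3
topL 278.0 216.8
topR 374.4 216.7
```

```bash
python3 -m jog '[[1,-0.1,2,0],[2,-0.2,5,0],[3,-0.25,8,0],[4,-0.25,11,0],[4,-0.25,13,0],[4,-0.25,14,0],[4,-0.25,14,0],[4,-0.25,14,0],[4,-0.25,14,0]]' - 25 && python3 - <<'E'
from h import *
c=cam('wrist','w4'); go([.615,-.155,.22],21)
cv2.imwrite('pics/w4c.png',cv2.resize(c['pixels'][120:320,220:440,::-1],None,fx=3,fy=3,interpolation=cv2.INTER_CUBIC))
E
```

```text
t: 6.17
eef_pos: [0.579, -0.1709, 0.0797]
tool_rot: [0.001, -0.181, 0.984, -0.0]
contact_force: [0.6, 0.0, -1.1]
gripper_width: 0.39
grasp_force: 36.1
row [ -3.98   0.21 -14.  ] -0.003 at [ 0.579  -0.1711  0.0799] yaw 20.8 F [ 0.05 -0.21 -0.33] w 0.392 g 36.1 t 6.2167
```

View pics/w4c.png

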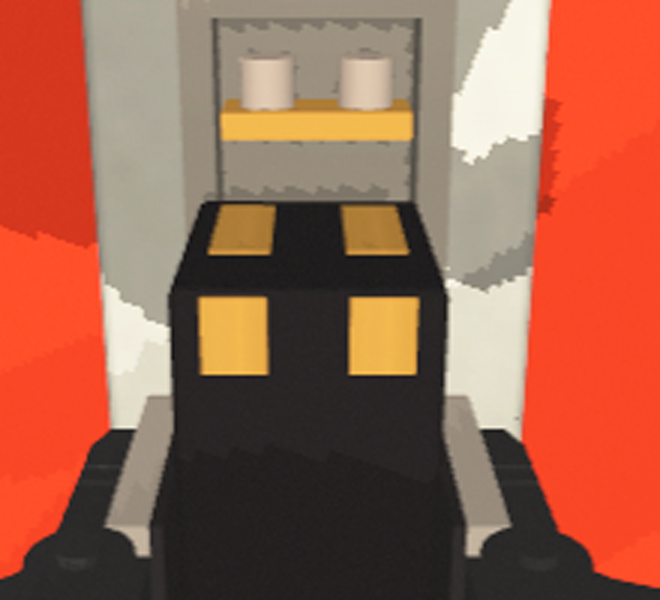

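The crop shows the nose's lower edge spanning crop x 207–415 (centre 311). The brass plate spans 221–414 (centre 317.5), so the pack sits slightly left of the pocket.

```bash
cat > rel.py <<'E'
from h import *
import sys
def rel(c):
    """lateral (camera x, mm) of pocket and of pack nose, same camera"""
    f=200/np.tan(np.radians(float(c['fovy']))/2); d=c['depth']; X=(np.arange(640)-c['cx'])[None]/f*d*1000
    P=pts(c); hsv=cv2.cvtColor(c['pixels'],cv2.COLOR_RGB2HSV).astype(int); g=c['pixels'].astype(int).sum(2); z=P[...,2]
    br=(hsv[...,1]>120)&(hsv[...,0]>15)&(hsv[...,0]<35)&(z>.033)&(z<.045)
    rows=np.where(br.sum(1)>25)[0]; a=[(X[r][br[r]].min(),X[r][br[r]].max()) for r in rows]
    print('plate rows',rows.min(),rows.max(),'X',np.mean(a,0).round(2),'c',np.mean(a).round(2))
    dk=(g<120)
    lo=[r for r in range(rows.max(),300) if dk[r,290:360].sum()>25][0]; o=[]
    for r in range(lo+1,lo+14):
        s=[x for x in range(260,390) if dk[r,x] and d[r,x]<.2 and d[r,x]>.05]
        if s: o.append((X[r,min(s)],X[r,max(s)]))
    o=np.array(o); print('nose row',lo,'X',o.mean(0).round(2),'c',o.mean().round(2),'width',np.ptp(o.mean(0)).round(1), o.mean(1).round(2))
    w=(z>.033)&(z<.045)
    for r in range(max(rows.min()-10,0),lo,6):
        k=X[r][w[r]]; 
        if len(k): print(r,'outer walls',k.min().round(1),k.max().round(1),((k.min()+k.max())/2).round(2))
if __name__=='__main__': rel(load(sys.argv[1]))
E
python3 rel.py w4; python3 rel.py w3
```

```text
plate rows 156 166 X [-15.05  18.56] c 1.75
nose row 188 X [-15.88  15.9 ] c 0.01 width 31.8 [-0.13  0.09 -0.11 -0.13 -0.08  0.11  0.25  0.15 -0.19  0.08 -0.07 -0.08
  0.2 ]
146 outer walls -22.2 25.8 1.83
152 outer walls -22.5 25.9 1.72
158 outer walls -22.4 25.5 1.54
164 outer walls -22.0 25.7 1.82
170 outer walls -22.2 25.8 1.77
176 outer walls -22.2 25.8 1.77
182 outer walls -22.3 25.6 1.64
plate rows 85 90 X [-19.38  13.74] c -2.82
nose row 188 X [-15.9  15.9] c -0.0 width 31.8 [-0.12  0.15 -0.08 -0.04  0.14 -0.08 -0.08  0.14 -0.08  0.12 -0.08 -0.09
  0.09]
75 outer walls -27.0 20.7 -3.16
81 outer walls -27.1 20.7 -3.2
87 outer walls -26.4 20.8 -2.83
93 outer walls -26.5 21.0 -2.77
99 outer walls -26.7 21.0 -2.81
105 outer walls -26.8 21.3 -2.76
111 outer walls -26.8 21.2 -2.79
117 outer walls -27.1 20.5 -3.28
123 outer walls -26.3 20.6 -2.89
129 outer walls -26.5 20.7 -2.9
135 outer walls -26.6 20.8 -2.9
141 outer walls -26.6 21.0 -2.84
147 outer walls -26.9 21.1 -2.9
153 outer walls -26.1 21.2 -2.44
159 outer walls -26.1 21.2 -2.46
165 outer walls -26.2 21.3 -2.49
171 outer walls -26.5 21.6 -2.45
```

```bash
python3 -m jog '[[0,0.1,0.5,0],[0,0.17,1,0],[0,0.17,1.5,0],[0,0.17,1.8,0],[0,0.17,1.8,0],[0,0.17,1.8,0],[0,0.17,1.8,0]]' 1 25 && python3 - <<'E'
from h import *
from rel import rel
c=cam('wrist','w5'); go([.615,-.155,.22],21); rel(c)
P=pts(c); yaw=np.radians(21.0); e=np.array([np.cos(yaw),np.sin(yaw)]); U=P[...,:2]@e*1000
for r in range(150,206,2): print(r,U[r,316:326:3].round(1),(P[r,316:326:3,2]*1000).round(1))
E
```

```text
t: 6.8
eef_pos: [0.5768, -0.1699, 0.0603]
tool_rot: [-0.0, -0.18, 0.984, -0.0]
contact_force: [0.1, 0.2, -0.4]
gripper_width: 0.392
grasp_force: 36.1
row [ -4.1    0.04 -15.96] -0.004 at [ 0.5769 -0.1699  0.0604] yaw 20.74 F [-0.12 -0.76 -0.93] w 0.392 g 36.1 t 6.85
plate rows 167 178 X [-16.9   16.74] c -0.08
nose row 187 X [-15.99  15.92] c -0.03 width 31.9 [-0.1  -0.1  -0.08 -0.17 -0.16  0.13 -0.15  0.11  0.18 -0.08  0.08 -0.08
 -0.02]
157 outer walls -23.9 23.6 -0.17
163 outer walls -24.2 23.8 -0.21
169 outer walls -24.2 24.1 -0.06
175 outer walls -24.0 24.1 0.05
181 outer walls -24.0 23.8 -0.12
150 [430.2 430.3 430.4 430.3] [23.7 23.3 22.8 23.1]
152 [431.3 431.4 431.3 431.3] [23.  23.  23.5 23.4]
154 [432.2 432.3 432.3 432.4] [24.  23.7 23.7 23.2]
156 [433.3 433.5 433.3 433.4] [23.9 22.4 23.8 23.3]
158 [434.4 399.8 434.3 434.3] [ 23.2 202.3  24.1  24.1]
160 [435.4 435.7 435.7 435.7] [23.8 22.3 22.2 22.4]
162 [436.8 436.4 436.6 436.7] [22.1 24.  22.9 22.6]
164 [436.7 436.7 436.6 436.8] [27.5 27.4 27.9 26.8]
166 [436.8 436.8 436.6 436.6] [31.6 31.9 32.6 32.9]
168 [436.8 436.9 436.
[... 266 characters left out ...]
7] [37.9 37.8 36.5 36.6]
180 [446.3 446.3 445.9 446.4] [22.7 22.6 24.4 22.5]
182 [447.2 447.1 447.3 447.2] [23.5 23.7 23.1 23.5]
184 [448.4 448.1 448.4 448.2] [23.2 24.3 23.3 23.7]
186 [449.5 449.6 449.4 449.6] [22.9 22.8 23.5 23. ]
188 [443.4 443.1 443.2 443. ] [48.5 49.7 49.3 49.8]
190 [443.2 443.1 443.2 443. ] [52.4 53.  52.7 53. ]
192 [443.2 443.3 442.8 443.3] [55.4 55.2 56.9 55.5]
194 [443.1 443.  443.2 443. ] [58.9 59.4 58.7 59.3]
196 [443.1 443.2 443.2 443.2] [62.  61.4 61.6 61.7]
198 [443.1 443.3 443.3 443. ] [64.6 64.1 64.  65.2]
200 [443.2 442.9 443.  443.1] [67.1 68.1 67.6 67.3]
202 [443.4 443.4 443.4 443.3] [69.1 69.  69.2 69.4]
204 [443.3 443.1 443.2 443.1] [72.  72.6 72.3 72.5]
```

```bash
python3 -m jog '[[0,0,0.2,0],[0,0,0.4,0],[0,0,0.6,0],[0,0,0.7,0],[0,0,0.7,0]]' 0.95 22 && python3 - <<'E'
from h import *
go([.615,-.155,.22],21)
c=load('w5'); P=pts(c)
for x in (262,266,270,274,374,378,382,386): print(x,[(r,round(float(P[r,x,2]*1000),1)) for r in range(240,300,6)])
E
```

```text
t: 7.27
eef_pos: [0.5765, -0.1697, 0.0529]
tool_rot: [-0.0, -0.18, 0.984, 0.0]
contact_force: [-1.2, -0.3, -1.1]
gripper_width: 0.388
grasp_force: 36.1
row [ -4.11   0.02 -16.71] -0.004 at [ 0.5765 -0.1697  0.0529] yaw 20.75 F [-1.24 -0.32 -1.06] w 0.388 g 36.1 t 7.2667
262 [(240, 19.0), (246, 19.2), (252, 19.1), (258, 20.0), (264, 69.4), (270, 73.0), (276, 84.7), (282, 89.3), (288, 93.5), (294, 97.4)]
266 [(240, 19.6), (246, 19.7), (252, 19.5), (258, 19.8), (264, 76.0), (270, 81.6), (276, 86.1), (282, 88.8), (288, 93.6), (294, 97.2)]
270 [(240, 19.3), (246, 19.7), (252, 64.7), (258, 69.5), (264, 75.5), (270, 81.3), (276, 85.9), (282, 90.1), (288, 94.4), (294, 96.8)]
274 [(240, 20.4), (246, 20.3), (252, 63.9), (258, 70.4), (264, 76.2), (270, 81.3), (276, 85.9), (282, 89.9), (288, 93.5), (294, 97.0)]
374 [(240, 19.6), (246, 19.9), (252, 64.8), (258, 70.9), (264, 76.3), (270, 80.6), (276, 84.8), (282, 89.6), (288, 93.8), (294, 97.0)]
378 [(240, 19.0), (246, 20.0), (252, 18.3), (258, 70.0), (264, 75.6), (270, 80.4), (276, 85.1), (282, 89.3), (288, 93.6), (294, 97.7)]
382 [(240, 18.5), (246, 18.9), (252, 20.3), (258, 19.6), (264, 67.2), (270, 80.7), (276, 85.0), (282, 89.0), (288, 93.4), (294, 97.9)]
386 [(240, 19.5), (246, 19.3), (252, 19.4), (258, 18.9), (264, 68.7), (270, 73.1), (276, 77.5), (282, 89.4), (288, 93.4), (294, 97.3)]
```

```bash
python3 -m jog '[[0,0,0.1,0],[0,0,0.2,0],[0,0,0.3,0],[0,0,0.3,0],[0,0,0.3,0]]' && python3 -m jog '[[0.05,0,0.1,0],[0.1,0,0.15,0],[0.15,0,0.2,0],[0.2,0,0.2,0]]'
```

```text
t: 7.68
eef_pos: [0.5767, -0.17, 0.0517]
tool_rot: [0.0, -0.18, 0.984, 0.0]
contact_force: [-5.5, 1.6, 12.0]
gripper_width: 0.392
grasp_force: 37.9
t: 8.02
eef_pos: [0.5758, -0.1704, 0.0502]
tool_rot: [0.001, -0.18, 0.984, 0.0]
contact_force: [-3.2, 3.2, 13.1]
gripper_width: 0.391
grasp_force: 38.5
```

```bash
python3 -m jog '[[0.05,0,0.05,0],[0.1,0,0.1,0],[0.15,0,0.15,0],[0.2,0,0.2,0],[0.2,0,0.2,0]]' && python3 - <<'E'
from h import *
c=cam('wrist','w6'); go([.615,-.155,.22],21)
P=pts(c); yaw=np.radians(21.0); e=np.array([np.cos(yaw),np.sin(yaw)]); U=P[...,:2]@e*1000
for r in range(168,226,4): print(r,U[r,318:324:3].round(1),(P[r,318:324:3,2]*1000).round(1))
E
```

```text
t: 8.43
eef_pos: [0.5744, -0.171, 0.0482]
tool_rot: [0.002, -0.18, 0.984, 0.0]
contact_force: [-3.7, 3.2, 12.9]
gripper_width: 0.391
grasp_force: 38.9
row [ -4.42   0.05 -17.16] -0.004 at [ 0.5743 -0.171   0.0482] yaw 20.76 F [-3.09  1.93 12.83] w 0.393 g 38.9 t 8.4833
168 [434.1 434.4] [24.6 23.5]
172 [436.4 436.5] [23.3 23.1]
176 [436.7 436.5] [30.  30.9]
180 [436.9 436.7] [36.7 37.6]
184 [438.7 438.5] [37.2 37.7]
188 [440.5 440.8] [37.4 36.5]
192 [443.2 443.2] [34.8 34.7]
196 [442.3 442.6] [43.8 42.8]
200 [441.9 441.8] [50.6 51.1]
204 [441.1 441.1] [58.2 58.2]
208 [440.5 440. ] [64.9 66.2]
212 [440.2 439.8] [70.2 71.3]
216 [441.5 441.2] [70.8 71.6]
220 [442.7 442.8] [71.6 71.4]
224 [444.2 444.7] [71.8 70.7]
```

```bash
python3 -m jog '[[0.05,0,0.05,0],[0.1,0,0.1,0],[0.15,0,0.15,0],[0.2,0,0.2,0],[0.25,0,0.25,0],[0.3,0,0.3,0],[0.3,0,0.3,0]]' && python3 - <<'E'
from h import *
c=cam('wrist','w7'); go([.615,-.155,.22],21)
P=pts(c); yaw=np.radians(21.0); e=np.array([np.cos(yaw),np.sin(yaw)]); U=P[...,:2]@e*1000
for r in range(176,226,4): print(r,U[r,318:324:3].round(1),(P[r,318:324:3,2]*1000).round(1))
E
```

```text
t: 9.07
eef_pos: [0.5722, -0.1718, 0.0451]
tool_rot: [0.002, -0.18, 0.984, -0.0]
contact_force: [-1.2, 2.8, 10.5]
gripper_width: 0.394
grasp_force: 39.3
row [ -4.67   0.04 -17.47] -0.004 at [ 0.5722 -0.1718  0.0452] yaw 20.78 F [-2.11  2.41 11.02] w 0.395 g 39.3 t 9.1167
176 [435.3 435.2] [23.5 23.8]
180 [437.  436.8] [24.5 25. ]
184 [436.6 437. ] [33.1 31.7]
188 [437.1 437.6] [38.  36.1]
192 [439.3 439.3] [36.8 36.9]
196 [441.1 440.7] [37.2 38.3]
200 [441.5 441.5] [41.6 41.5]
204 [439.4 439.8] [53.2 52. ]
208 [438.  437.9] [62.1 62.5]
212 [438.4 438.4] [65.4 65.4]
216 [439.8 440. ] [65.8 65.4]
220 [441.2 441.2] [66.3 66.5]
224 [443.  442.9] [65.9 66.1]
```

```bash
python3 -m jog '[[0.05,0,0.05,0],[0.1,0,0.1,0],[0.15,0,0.15,0],[0.2,0,0.2,0],[0.25,0,0.2,0],[0.3,0,0.2,0],[0.35,0,0.2,0],[0.4,0,0.2,0],[0.4,0,0.2,0]]' && python3 - <<'E'
from h import *
c=cam('wrist','w8'); go([.615,-.155,.22],21)
P=pts(c); yaw=np.radians(21.0); e=np.array([np.cos(yaw),np.sin(yaw)]); U=P[...,:2]@e*1000
for r in range(168,226,4): print(r,U[r,318:324:3].round(1),(P[r,318:324:3,2]*1000).round(1))
E
```

```text
t: 9.87
eef_pos: [0.5709, -0.1724, 0.0435]
tool_rot: [0.004, -0.181, 0.984, -0.0]
contact_force: [4.5, 3.7, 7.6]
gripper_width: 0.39
grasp_force: 39.2
row [ -4.87   0.02 -17.61] -0.003 at [ 0.5709 -0.1724  0.0435] yaw 20.84 F [4.88 4.39 7.09] w 0.389 g 39.2 t 9.9167
168 [429.6 429.7] [23.7 23.2]
172 [431.4 431.8] [24.3 22.8]
176 [433.5 433.5] [23.6 23.5]
180 [435.9 435.4] [22.1 23.8]
184 [436.8 436.6] [25.9 26.4]
188 [436.4 436.7] [33.8 33. ]
192 [437.5 437.4] [36.4 37. ]
196 [439.3 439.3] [36.8 36.6]
200 [440.8 440.8] [37.7 37.7]
204 [439.1 439.2] [48.2 48. ]
208 [436.5 435.9] [60.5 62.3]
212 [392.3 437.2] [184.8  62.9]
216 [439.  438.8] [62.5 62.8]
220 [440.4 440.1] [62.9 63.7]
224 [441.4 441.6] [64.5 63.9]
```

```bash
cat > pl.py <<'E'
from h import *
import sys
c=cam('wrist',sys.argv[1]); go([.615,-.155,.22],21)
P=pts(c); yaw=np.radians(21.0); e=np.array([np.cos(yaw),np.sin(yaw)]); n=np.array([-e[1],e[0]]); U=P[...,:2]@e*1000; z=P[...,2]*1000
hsv=cv2.cvtColor(c['pixels'],cv2.COLOR_RGB2HSV).astype(int); g=c['pixels'].astype(int).sum(2)
m=np.zeros((400,640),bool); m[150:240,314:326]=True
k=m&(hsv[...,1]<256)&(z>27)&(z<33)&(U<440); print('plate back U',np.median(U[k]).round(1) if k.any() else None,'push',(436.7-np.median(U[k])).round(1) if k.any() else None)
d=m&(g<130)&(U<460)&(z>20)&(z<80); u,zz=U[d],z[d]
i=u.argmin() if len(u) else 0
rowU=[(r,np.median(U[r,316:324]).round(1),np.median(z[r,316:324]).round(1)) for r in range(190,236,3)]; print(rowU)
E
python3 -m jog '[[0.08,0,0,0],[0.16,0,0,0],[0.24,0,0,0],[0.32,0,0,0],[0.4,0,0,0],[0.5,0,0,0],[0.5,0,0,0]]' && python3 pl.py w9
```

```text
t: 10.5
eef_pos: [0.5672, -0.1738, 0.0434]
tool_rot: [0.005, -0.181, 0.983, -0.001]
contact_force: [7.4, 3.8, 3.1]
gripper_width: 0.39
grasp_force: 38.7
row [ -5.3    0.   -17.62] -0.002 at [ 0.5672 -0.1738  0.0434] yaw 20.87 F [7.31 4.22 3.56] w 0.39 g 38.7 t 10.55
plate back U 432.7 push 4.0
[(190, np.float64(432.7), np.float64(35.8)), (193, np.float64(433.6), np.float64(37.4)), (196, np.float64(435.1), np.float64(37.0)), (199, np.float64(436.5), np.float64(37.2)), (202, np.float64(436.5), np.float64(41.4)), (205, np.float64(434.5), np.float64(51.0)), (208, np.float64(432.3), np.float64(60.8)), (211, np.float64(432.9), np.float64(62.4)), (214, np.float64(434.0), np.float64(62.6)), (217, np.float64(435.2), np.float64(62.7)), (220, np.float64(436.4), np.float64(62.7)), (223, np.float64(437.4), np.float64(63.3)), (226, np.float64(438.5), np.float64(63.4)), (229, np.float64(439.5), np.float64(64.0)), (232, np.float64(440.8), np.float64(63.8)), (235, np.float64(441.6), np.float64(64.6))]
```

```bash
python3 -m jog '[[0.07,0,0,0],[0.14,0,0,0],[0.21,0,0,0],[0.28,0,0,0],[0.28,0,0,0],[0.28,0,0,0]]' && python3 pl.py w10
```

```text
t: 11.05
eef_pos: [0.5653, -0.1745, 0.0434]
tool_rot: [0.005, -0.181, 0.983, -0.001]
contact_force: [9.5, 5.0, 2.0]
gripper_width: 0.39
grasp_force: 38.6
row [-5.52e+00 -1.00e-02 -1.76e+01] -0.002 at [ 0.5653 -0.1745  0.0434] yaw 20.9 F [9.13 4.13 2.68] w 0.389 g 38.6 t 11.1
plate back U 430.6 push 6.1
[(190, np.float64(430.7), np.float64(35.9)), (193, np.float64(431.6), np.float64(37.5)), (196, np.float64(433.0), np.float64(37.5)), (199, np.float64(434.5), np.float64(37.1)), (202, np.float64(434.5), np.float64(41.3)), (205, np.float64(432.2), np.float64(51.8)), (208, np.float64(430.3), np.float64(60.7)), (211, np.float64(430.7), np.float64(62.8)), (214, np.float64(432.1), np.float64(62.4)), (217, np.float64(433.1), np.float64(62.9)), (220, np.float64(434.4), np.float64(62.7)), (223, np.float64(435.4), np.float64(63.1)), (226, np.float64(436.3), np.float64(63.9)), (229, np.float64(437.6), np.float64(63.7)), (232, np.float64(438.6), np.float64(64.1)), (235, np.float64(439.7), np.float64(64.4))]
```

```bash
python3 -m jog '[[-0.03,0,0.05,0],[-0.08,0,0.1,0],[-0.13,0,0.15,0],[-0.18,0,0.2,0],[-0.23,0,0.25,0],[-0.28,0,0.3,0],[-0.28,0,0.3,0]]' && python3 pl.py w11
```

```text
t: 11.68
eef_pos: [0.5669, -0.174, 0.0414]
tool_rot: [0.004, -0.181, 0.983, -0.0]
contact_force: [3.6, 5.5, 15.6]
gripper_width: 0.392
grasp_force: 40.6
row [ -5.32   0.02 -17.81] -0.002 at [ 0.5669 -0.174   0.0414] yaw 20.86 F [ 3.65  4.97 15.  ] w 0.393 g 40.6 t 11.7333
plate back U 431.4 push 5.3
[(190, np.float64(431.4), np.float64(37.1)), (193, np.float64(432.8), np.float64(37.1)), (196, np.float64(434.2), np.float64(37.2)), (199, np.float64(435.5), np.float64(37.4)), (202, np.float64(435.2), np.float64(42.2)), (205, np.float64(434.1), np.float64(49.5)), (208, np.float64(432.9), np.float64(56.4)), (211, np.float64(432.2), np.float64(61.6)), (214, np.float64(433.1), np.float64(62.3)), (217, np.float64(434.1), np.float64(62.8)), (220, np.float64(435.3), np.float64(62.7)), (223, np.float64(436.5), np.float64(62.8)), (226, np.float64(437.6), np.float64(63.0)), (229, np.float64(438.4), np.float64(63.9)), (232, np.float64(439.9), np.float64(63.3)), (235, np.float64(441.2), np.float64(63.1))]
```

```bash
python3 -m jog '[[-0.05,0,0.05,0],[-0.1,0,0.1,0],[-0.15,0,0.15,0],[-0.2,0,0.2,0],[-0.25,0,0.25,0],[-0.25,0,0.25,0]]' && python3 pl.py w12
```

```text
t: 12.23
eef_pos: [0.5684, -0.1736, 0.0396]
tool_rot: [0.004, -0.181, 0.984, -0.0]
contact_force: [-0.6, 4.8, 23.8]
gripper_width: 0.391
grasp_force: 42.0
row [ -5.15   0.05 -18.01] -0.003 at [ 0.5684 -0.1736  0.0395] yaw 20.82 F [-1.05  5.48 23.39] w 0.39 g 42.0 t 12.2833
plate back U 432.0 push 4.7
[(190, np.float64(432.3), np.float64(37.8)), (193, np.float64(433.8), np.float64(37.1)), (196, np.float64(435.2), np.float64(37.0)), (199, np.float64(436.4), np.float64(37.3)), (202, np.float64(436.1), np.float64(42.3)), (205, np.float64(435.4), np.float64(48.2)), (208, np.float64(434.7), np.float64(53.8)), (211, np.float64(434.0), np.float64(59.1)), (214, np.float64(434.1), np.float64(62.1)), (217, np.float64(435.1), np.float64(62.5)), (220, np.float64(436.2), np.float64(62.7)), (223, np.float64(437.2), np.float64(63.2)), (226, np.float64(438.3), np.float64(63.1)), (229, np.float64(439.4), np.float64(63.4)), (232, np.float64(440.7), np.float64(63.2)), (235, np.float64(441.8), np.float64(63.4))]
```

```bash
python3 -m jog '[[0,0,-0.1,0],[0,0,-0.15,0],[0,0,-0.15,0]]' && python3 -m jog '[[0,0,0,0],[0,0,0,0],[0,0,0,0],[0,0,0,0],[0,0,0,0],[0,0,0,0],[0,0,0,0]]' -0.4 && python3 -m jog '[[0,0,-1,0],[0,0,-3,0],[0,0,-5,0],[0,0,-7,0],[0,0,-7,0],[0,0,-7,0]]' && python3 pl.py w13
```

```text
t: 12.53
eef_pos: [0.5684, -0.1735, 0.0397]
tool_rot: [0.004, -0.181, 0.984, -0.0]
contact_force: [3.3, 3.1, 10.1]
gripper_width: 0.392
grasp_force: 40.2
t: 13.12
eef_pos: [0.5639, -0.1747, 0.0371]
tool_rot: [-0.0, -0.18, 0.984, 0.0]
contact_force: [-0.0, 0.1, 0.2]
gripper_width: 0.701
grasp_force: 0.0
t: 13.62
eef_pos: [0.5651, -0.1749, 0.109]
tool_rot: [0.001, -0.18, 0.984, -0.0]
contact_force: [0.2, 0.3, -1.2]
gripper_width: 0.699
grasp_force: 0.0
row [ -5.45   0.02 -11.21] -0.004 at [ 0.5642 -0.1745  0.1078] yaw 20.76 F [-0.33  0.26  0.36] w 0.702 g 0.0 t 13.6667
plate back U 431.6 push 5.1
[(190, np.float64(441.4), np.float64(64.0)), (193, np.float64(443.1), np.float64(64.2)), (196, np.float64(444.8), np.float64(64.4)), (199, np.float64(446.5), np.float64(64.6)), (202, np.float64(448.1), np.float64(65.0)), (205, np.float64(449.9), np.float64(64.9)), (208, np.float64(451.6), np.float64(65.0)), (211, np.float64(453.4), np.float64(65.0)), (214, np.float64(455.0), np.float64(65.6)), (217, np.float64(456.9), np.float64(65.5)), (220, np.float64(458.6), np.float64(65.7)), (223, np.float64(460.4), np.float64(65.8)), (226, np.float64(461.9), np.float64(66.6)), (229, np.float64(463.6), np.float64(67.0)), (232, np.float64(465.7), np.float64(66.4)), (235, np.float64(467.3), np.float64(66.9))]
```

View pics/w13.png

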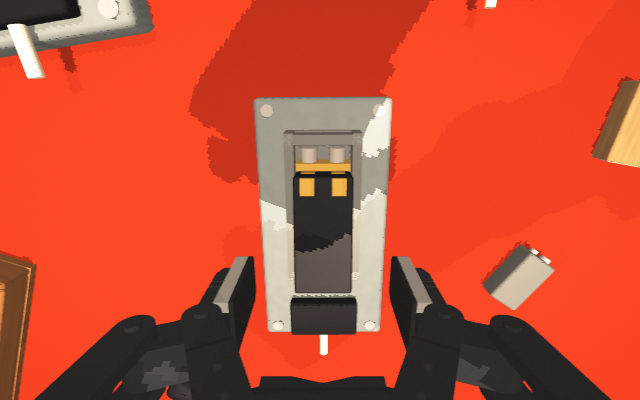

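The pack sits in the pocket with the nose at the plate (323,172) and its tail (323,290) still slightly raised, tilt about 0.11 rad. I'll close the fingers and press the tail down.

```bash
python3 -m jog '[[-1,0,0,0],[-2,0,0,0],[-3,0,0,0],[-3.3,0,0,0],[-3.3,0,0,0],[-3.3,0,0,0],[-3.3,0,1,0],[-3.3,0,2,0],[-3.3,0,2.8,0],[-3.3,0,3.2,0],[-3.3,0,3.2,0],[-3.3,0,3.2,0]]' 1 && python3 -m jog '[[0,0,0.1,0],[0,0,0.2,0],[0,0,0.3,0],[0,0,0.4,0],[0,0,0.4,0]]'
```

```text
t: 14.67
eef_pos: [0.5946, -0.163, 0.0748]
tool_rot: [-0.0, -0.18, 0.984, 0.0]
contact_force: [-0.1, -0.9, -0.8]
gripper_width: 0.007
grasp_force: 0.0
t: 15.08
eef_pos: [0.5954, -0.1629, 0.0717]
tool_rot: [0.0, -0.18, 0.984, -0.0]
contact_force: [0.0, 0.4, 2.2]
gripper_width: -0.004
grasp_force: 1.0
```

```bash
python3 -m jog '[[0,0,0.1,0],[0,0,0.2,0],[0,0,0.3,0],[0,0,0.3,0],[0,0,0.3,0]]' && python3 -m jog '[[0,0,0.1,0],[0,0,0.2,0],[0,0,0.2,0],[0,0,0.2,0]]'
```

```text
t: 15.5
eef_pos: [0.5962, -0.1626, 0.0688]
tool_rot: [0.001, -0.18, 0.984, -0.0]
contact_force: [3.1, 1.6, 6.0]
gripper_width: -0.003
grasp_force: 2.6
t: 15.83
eef_pos: [0.595, -0.163, 0.0663]
tool_rot: [0.0, -0.18, 0.984, -0.0]
contact_force: [3.8, 0.3, 3.9]
gripper_width: -0.0
grasp_force: 2.1
```

Going down easily at 4–6 N; continue to home (about 0.064).

```bash
python3 -m jog '[[0,0,0.1,0],[0,0,0.15,0],[0,0,0.15,0],[0,0,0.15,0]]' && python3 -m jog '[[0,0,0.05,0],[0,0,0.1,0],[0,0,0.1,0],[0,0,0.1,0]]'
```

```text
t: 16.17
eef_pos: [0.5947, -0.163, 0.0646]
tool_rot: [-0.0, -0.18, 0.984, -0.0]
contact_force: [2.5, 2.0, 3.2]
gripper_width: 0.002
grasp_force: 1.7
t: 16.5
eef_pos: [0.5951, -0.163, 0.0641]
tool_rot: [0.0, -0.18, 0.984, 0.0]
contact_force: [1.9, 1.6, 6.2]
gripper_width: 0.001
grasp_force: 3.4
```

```bash
python3 -m jog '[[0,0,0.05,0],[0,0,0.1,0],[0,0,0.1,0],[0,0,0.1,0]]' && python3 -m jog '[[0,0,-0.5,0],[0,0,-2,0],[0,0,-4,0],[1,0,-6,0],[2.5,0,-8,0],[2.5,0,-8,0],[2.5,0,-8,0]]' && python3 pl.py w14 && python3 - <<'E'
from h import *
c=load('w14'); P=pts(c); g=c['pixels'].astype(int).sum(2); z=P[...,2]
m=np.zeros((400,640),bool); m[150:330,270:370]=True; m&=(z>.055)&(z<.08)
q=P[m]; A=np.c_[q[:,:2]-q[:,:2].mean(0),np.ones(len(q))]; s=np.linalg.lstsq(A,q[:,2],rcond=None)[0]
r=cv2.minAreaRect(q[:,:2].astype(np.float32)*1000); print(len(q),s.round(4),r)
E
```

```text
t: 16.83
eef_pos: [0.5951, -0.1629, 0.064]
tool_rot: [0.0, -0.18, 0.984, 0.0]
contact_force: [-0.3, 2.3, 14.8]
gripper_width: -0.001
grasp_force: 7.2
t: 17.42
eef_pos: [0.5702, -0.1725, 0.1429]
tool_rot: [-0.0, -0.179, 0.984, 0.0]
contact_force: [-0.2, -0.0, -0.6]
gripper_width: -0.002
grasp_force: 0.0
row [-4.74 -0.01 -7.81] -0.005 at [ 0.5705 -0.1717  0.142 ] yaw 20.72 F [ 0.03  0.4  -0.48] w 0.001 g 0.0 t 17.4667
plate back U None push None
[(190, np.float64(456.8), np.float64(63.7)), (193, np.float64(459.0), np.float64(63.3)), (196, np.float64(461.0), np.float64(63.3)), (199, np.float64(463.1), np.float64(63.4)), (202, np.float64(465.2), np.float64(63.3)), (205, np.float64(467.3), np.float64(63.4)), (208, np.float64(469.5), np.float64(63.3)), (211, np.float64(471.8), np.float64(62.7)), (214, np.float64(473.8), np.float64(63.0)), (217, np.float64(476.0), np.float64(63.0)), (220, np.float64(478.0), np.float64(63.5)), (223, np.float64(480.2), np.float64(63.4)), (226, np.float64(482.5), np.float64(63.1)), (229, np.float64(484.7), np.float64(63.1)), (232, np.float64(487.0), np.float64(63.1)), (235, np.float64(489.2), np.float64(63.1))]
4743 [0.0074 0.0015 0.0632] ((572.0859375, -172.5993194580078), (69.65745544433594, 34.0542106628418), 21.082304000854492)
```

View pics/w14.png

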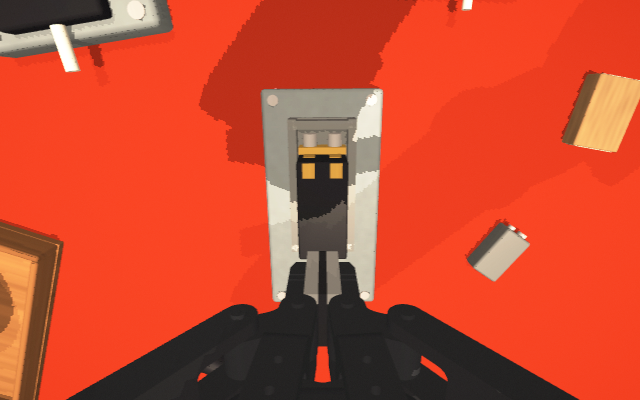

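The pack lies level in the cradle (323,200). Its top is at about 64 mm, its tilt under 0.01 rad, and the plate is at its nose. The gripper is clear.

```bash
python3 -c "
from station import bot
print(bot.hand_in())"
```

```text
the job is handed in; nothing more can be done
None
```

The pack is in the small grey igniter's cradle, contact end at the sprung plate, flat on the floor and released; the job is handed in (no verdict came back), and the highest plate push I measured was 6.1 mm.

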